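Take the oyster clamp off its T-track and put it in the steel tray

ROBOT

A 7-joint arm with a two-finger parallel gripper is mounted at the origin on the work surface. World frame = base frame: x ahead of the robot, y to its left, z up, the work surface at z = 0. Lengths are in m, angles in rad, forces in N, time in s.
With the tool pointing down it reaches from about 0.425 to 0.875 m from the base axis. Payload 9.9 kg.
Tool frame: the origin (TCP) lies between the finger pads; the fingertips stand r.tip_reach ahead of it and the grasp point (between the pads) lies 3 mm ahead of it (r.tip_reach is the distance from the TCP to the fingertips, in m); z points along the fingers, y is the line along which they close (so a half turn about z gives the same grasp; the last joint's range is limited). The gripper opens to 85 mm and grips with 20 to 120 N. Pads are 22 mm wide; open, the fingers measure 114 mm over their backs; the gripper's body (76 mm by 85 mm) begins 54 mm behind the grasp point. The pads swing forward as they close: fully open they stand 13 mm farther back than shut.
Start: joints at [-1.352, 0.576, 0.025, 1.437, -0.015, 1.129, -0.057], TCP at [0.201, 0.644, 0.253] pointing down, gripper open.
Joint ranges: [-2.76, 2.76], [-0.34, 2.15], [-1.52, 1.57], [0.19, 2.46], [-1.09, 4.23], [0.17, 1.99], [-2.82, 2.82]. Speed limits (rad/s): [2.22, 2.22, 3.01, 3.01, 3.14, 3.14, 3.14].

INTERFACE

Orientations are given as a unit quaternion [x, y, z, w].
In Python, from plant import status, imaging, r gives the robot as it stands.
- The arm moves only by the tool arm_command, never from a script. Its argument "moves" is a list of rows, each a list of 7 numbers: the shift along the tool's x, y, z in mm, then the turn, a rotation vector about the tool's x, y, z in degrees, then the closure in counts, from 0 (fully open) to 255 (shut). A call has 1 to 12 rows; each row shifts and turns the commanded pose from where the row before left it, along the tool's axes as they then stand; what a row does not reach is not made up. A row lasts 1/12 s, in which the tool goes at most 41.7 mm and 7.16 degrees, less where a joint would pass 70% of its speed; a pose out of reach is approached as far as the arm can. A call with a gripper value outside its range is refused whole. The fingers move at their own pace and stop on an object; "newtons" is the grip in N (left out, the last holds). Time passes only in rows, so rows that do not move let the fingers close. It gives the time, the measured TCP pose, the force, the opening and the grip force at its end, in the units of the state.
- status.sense(): the state, without advancing time (a new reading comes with each control period).
- imaging.grab_frame(name): name is "scene" or "side" or "wrist"; returns (picture, depth): 420x560x3 uint8, red, green, blue; 420x560 float32, m along the optical axis (not along the pixel's ray), 0 where there is no reading.
- imaging.get_calibration(name): a dict with "camera_matrix" (3x3 intrinsics, pixels), "k1" (the pictures are not rectified: a ray, as slopes to the right and down, at radius r is drawn at 1 + k1 r^2 times it, then the intrinsics apply), "extrinsics" (4x4, takes a point from world to camera coordinates); the wrist camera has in their place "mount" (4x4, takes a point from camera to tool coordinates, whose origin is the TCP and whose axes are the flange's). Camera axes: x right, y down, z forward; pixel columns grow to the right and rows downward; lengths in m; the calibration is good to about 2 mm. A picture is of the moment at which its call begins: read the wrist's pose just before it. get_calibration takes no time and is no camera call.
- r.hand_in(): hands the job in; it is judged then, once.
The state is a dict: "clock": time; "joints": joint angles; "joint_vel": joint speeds; "tau": joint torques, N m; "ee_pos": TCP position; "orientation": TCP orientation; "contact_force": force on the tool from outside, world axes, zero at the start; "moment": the same for the moment, N m; "grip_width": finger opening in m; "grasp_force": force on a finger pad.
Only numpy, scipy, OpenCV 4.12 (cv2) and the standard library are available. Lean on these libraries where they do the work, as an engineer would, in place of code of your own. Each camera call takes 0.05 s, during which the arm holds its last target. There are 200 camera calls.

TASK

The last pearl oyster is done: slide the orange oyster clamp along its aluminium T-track to the open (green) end, lift it off there, and set it down upright on its foot on the free part of the floor of the steel tray, next to the oyster lying in it. Lower it all the way down before letting go, do not drop it, and leave the oysters and the other things on the bench where they are.

Things in the scene. Friction and masses are not known exactly. Their poses are not given: they have to be found in the camera images.
- holder_grip (a point): Centre of the orange block of the loose oyster clamp (about 0.4 kg), captive on the T-track at the start. The block is 44 (x) x 36 (y) x 50 mm tall, with two steel jaws 22 mm tall on top. x runs along the track to its open end, z up. Grip the block across y (both sides clear); a screw with a black knob sticks out 44 mm from the mid-axis on the +x side, level with the jaws.
- holder_foot (a point): Centre of the underside of the clamp's foot, 57 mm straight below holder_grip, same axes. From the bottom up: flat steel foot 64 x 42 x 8 mm, neck 50 x 12 x 12 mm, dark saddle 64 x 54 x 12 mm, then the orange block; 104 mm tall in all. It can stand on the foot.
- track_closed (a point): On the centre line of the fixed T-track (280 x 72 mm) at its closed end (red stop), at the top of the lips; x runs to the open end. Floor 6 mm thick, channel 48 mm wide and 10.5 mm high inside, lips 6 mm thick leaving an 18 mm slot (top at 22.5 mm). They hold the clamp's foot down with 3 mm play at each side and 2.5 mm above. It is waxed and slides easily (1 to 2 N).
- track_mouth (a point): On the track's centre line, on the channel floor (6 mm above the bench), where the lips end, 200 mm from track_closed; same axes. Beyond it the floor, painted green, goes on for 80 mm with side edges only 4 mm high. The foot can be lifted out once its whole length is past this point: clamp's middle at least 32 mm beyond it.
- track_end (a point): On the track's centre line on the floor at the very end of the open bay, 80 mm beyond track_mouth; there is no end wall. The bench is 6 mm lower. Same axes.
- tray_floor (a point): Centre of the inner floor (4 mm above the bench) of the fixed open steel tray, 260 (x) x 190 (y) x 30 mm high, inside 252 x 182 mm, rim turned out 7 mm. It stands left or right of the track; a wooden board of the same size with two oysters lies on the other side. Axes along the tray's sides, z up. The half at +x is free.
- oyster_a_center (a point): Middle of the dark oyster shell lying in the tray in the half at -x, about 85 mm across and 21 mm tall, loose.
- oyster_b_center (a point): An oyster shell on the wooden board, about 85 mm across and 21 mm tall, loose; leave alone.
- oyster_c_center (a point): The other oyster shell on the wooden board, slightly smaller, loose; leave alone.
- bottle: Loose milky bottle with a red cap, 72 mm in diameter, 190 mm tall, beyond the track; origin at the centre of its underside. Leave alone.
- glass: Loose drinking glass, 76 mm in diameter, 85 mm tall, beyond the track; origin under its centre. Leave alone.
- bowl: Loose white bowl, 110 mm in diameter, 45 mm tall, beyond the track; origin under its centre. Leave alone.
- pliers: Loose pliers lying flat, 170 mm long, 14 mm tall, near the robot's left; origin at the middle of the underside. Leave alone.
- scraper: Loose shell scraper lying flat, a wide blade on a dark wooden handle, 180 mm long, near the robot's right; origin near its middle. Leave alone.
There are look-alikes about, which are no part of the job. What is shaped like the part that bears holder_grip but turquoise is not meant.

How it is judged:
By the outcome, as a careful person would: the job done as asked, in the order asked, and still so for the second after the job is handed in, with the robot touching nothing.
It also fails if it takes over 51 s, if anything falls off the work surface, if the arm or the gripper's body presses on something with over 40 N, if the wrist force passes 120 N, or if a joint passes its speed limit or range.

## Working session

There is one attempt and no reset: what is moved stays moved. The work goes in short steps, Python scripts to look and compute and a tool call to move; the robot and the scene stay as the last step left them, time stands still between calls to the robot, and variables do not carry over. Pictures are saved under pics/ and viewed, at most 10 in all, crops included, and the job is handed in when it is done.

Besides the shell and the picture viewer there is one more tool, called in YAML: its name, and indented under it one key for each argument. arm_command: Moves the arm, as the interface text tells. Its arguments: {"type":"object","properties":{"moves":{"type":"array"},"newtons":{"type":"number"}},"required":["moves"]}

```bash
mkdir -p pics; ls
cat > h.py <<'E'
import numpy as np, cv2
from plant import status, imaging, r
from scipy.spatial.transform import Rotation as R
def cam(name):
    c=imaging.get_calibration(name); K=np.array(c["camera_matrix"]); k1=c["k1"]
    if "extrinsics" in c: T=np.linalg.inv(np.array(c["extrinsics"]))
    else:
        s=status.sense(); W=np.eye(4); W[:3,:3]=R.from_quat(s["orientation"]).as_matrix(); W[:3,3]=s["ee_pos"]; T=W@np.array(c["mount"])
    return K,k1,T
def slopes(K,k1,uv):
    uv=np.atleast_2d(np.asarray(uv,float))
    return cv2.undistortPoints(uv[:,None],K,np.array([k1,0,0,0,0.]))[:,0]
def onplane(C,uv,z):
    K,k1,T=C; s=slopes(K,k1,uv); d=np.c_[s,np.ones(len(s))]@T[:3,:3].T
    return T[:3,3]+d*((z-T[2,3])/d[:,2])[:,None]
def cloud(C,depth):
    K,k1,T=C; h,w=depth.shape; g=np.stack(np.meshgrid(np.arange(w),np.arange(h)),-1).reshape(-1,2)
    s=slopes(K,k1,g); p=np.c_[s,np.ones(len(s))]*depth.reshape(-1,1)
    return (p@T[:3,:3].T+T[:3,3]).reshape(h,w,3)
def save(n,im): cv2.imwrite("pics/"+n+".png",im[:,:,::-1])
E
python3 - <<'E'
from h import *
s=status.sense(); print(s); print(r.tip_reach)
for n in ("scene","side"):
    C=cam(n); im,d=imaging.grab_frame(n); save(n,im); np.savez(n,im=im,d=d,K=C[0],k1=C[1],T=C[2]); print(n,C[2].round(3).tolist(),C[0].tolist(),C[1])
E
```

```text
pics
{'clock': 0.0, 'joints': array([-1.35185019,  0.57655576,  0.02482906,  1.43792807, -0.01498741,
        1.12898042, -0.05651038]), 'joint_vel': array([ 2.77362663e-04,  3.37905700e-04, -1.76114094e-04, -2.91387885e-05,
       -1.17358324e-03,  2.48052113e-03,  1.19869516e-03]), 'tau': array([-3.54154454e-04, -7.65749288e+01,  2.25063309e+00, -2.85978538e+01,
        1.54245284e-02,  1.25176774e-02, -2.03375868e-05]), 'ee_pos': array([0.20110937, 0.64390361, 0.25241931]), 'orientation': array([ 1.50775103e-01,  9.88567730e-01, -8.39665633e-04, -8.13897095e-05]), 'contact_force': array([ 0.43790609,  0.06803512, -0.43107827]), 'moment': array([ 0.04481783, -0.01118276,  0.01463698]), 'grasp_force': 0.0, 'grip_width': 0.08513259667296258}
0.022
scene [[0.283, 0.582, -0.762, 1.504], [0.959, -0.165, 0.23, -0.276], [0.008, -0.796, -0.605, 0.859], [0.0, 0.0, 0.0, 1.0]] [[500.12874978097165, 0.0, 280.53649585582855], [0.0, 500.12874978097165, 203.4350445302206], [0.0, 0.0, 1.0]] -0.053709643388820685
side [[0.947, -0.188, 0.261, 0.238], [-0.321, -0.605, 0.729, -0.725], [0.021, -0.774, -0.633, 0.738], [0.0, 0.0, 0.0, 1.0]] [[468.00449135487673, 0.0, 283.09201861043954], [0.0, 468.00449135487673, 208.81164972537823], [0.0, 0.0, 1.0]] -0.09181717550924616
```

View pics/scene.png

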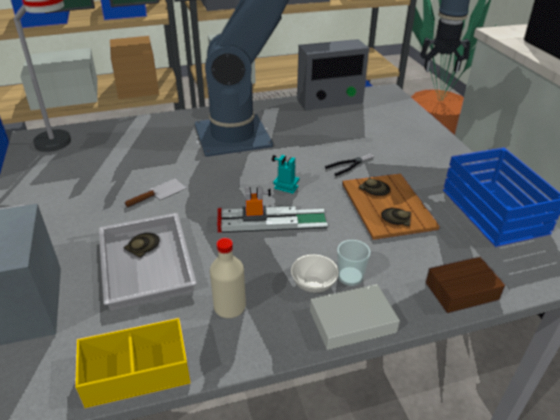

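View pics/side.png

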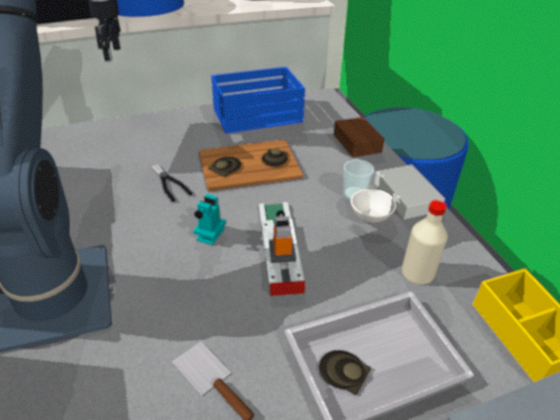

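The orange clamp is on the track at scene (255,205) and side (283,245). The only look-alike is the turquoise clamp, free on the bench at scene (286,172) and side (209,220). The red stop is at scene (220,219) and the green bay at (312,218). The tray is on the robot's right, with its oyster at scene (141,244). I choose the orange clamp.

Run:
```python
from h import *
for n in ("scene","side"):
    z=np.load(n+".npz"); im,d=z["im"],z["d"]; C=(z["K"],float(z["k1"]),z["T"]); P=cloud(C,d); hsv=cv2.cvtColor(im,cv2.COLOR_RGB2HSV)
    H,S,V=[hsv[...,i].astype(int) for i in range(3)]
    ok=(d>0)&(P[...,0]>0.3)&(P[...,0]<0.95)&(abs(P[...,1])<.6)
    z_=P[...,2]
    def rep(name,m):
        nn,l,st,ce=cv2.connectedComponentsWithStats(m.astype(np.uint8))
        for i in range(1,nn):
            if st[i,4]>25:
                q=P[l==i]; c,sz,a=cv2.minAreaRect(q[:,:2].astype(np.float32))
                print(n,name,st[i].tolist(),"rect",np.round(c,4),np.round(sz,4),round(a,1),"z",np.percentile(q[:,2],[5,50,95]).round(4))
    rep("orange",ok&(H>=5)&(H<=16)&(S>180)&(V>100)&(z_>0.03))
    rep("red",ok&((H<4)|(H>175))&(S>150)&(z_<0.06))
    rep("green",ok&(H>60)&(H<85)&(S>90)&(z_<0.03))
    rep("rimtray",ok&(z_>0.022)&(z_<0.04)&(P[...,1]<-0.1)&(S<60))
    rep("lips",ok&(z_>0.017)&(z_<0.028)&(P[...,1]>-0.25)&(P[...,1]<0.3)&(S<50)&(V>150))
    rep("oyster",ok&(z_>0.01)&(z_<0.05)&(V<90))
```

```text
scene orange [246, 194, 17, 22, 275] rect [ 0.4977 -0.0417] [0.0371 0.0395] 42.6 z [0.0435 0.067  0.0886]
scene red [217, 208, 5, 24, 74] rect [ 0.4692 -0.1329] [0.0095 0.0693] 77.0 z [0.0081 0.0288 0.0322]
scene green [296, 213, 29, 10, 216] rect [0.514  0.1073] [0.0761 0.0384] 74.3 z [0.0039 0.0066 0.0092]
scene rimtray [222, 209, 10, 7, 40] rect [ 0.4504 -0.1106] [0.0199 0.0363] 88.4 z [0.0223 0.0235 0.0256]
scene rimtray [99, 213, 97, 92, 1464] rect [ 0.5623 -0.3369] [0.2803 0.2047] 2.0 z [0.0243 0.0291 0.032 ]
scene rimtray [222, 220, 13, 7, 51] rect [ 0.4963 -0.1153] [0.0313 0.0298] 79.3 z [0.0221 0.0232 0.0252]
scene rimtray [21, 257, 38, 77, 354] rect [ 0.6285 -0.5433] [0.0584 0.2315] 75.5 z [0.0232 0.0315 0.0389]
scene rimtray [213, 297, 32, 16, 174] rect [ 0.7785 -0.1722] [0.0684 0.0266] 78.6 z [0.0231 0.031  0.0392]
scene lips [267, 207, 29, 7, 185] rect [0.4786 0.0351] [0.0762 0.0315] 74.7 z [0.0193 0.0223 0.0251]
scene lips [265, 217, 33, 8, 213] rect [0.5226 0.0218] [0.0849 0.0329] 78.3 z [0.02   0.0225 0.0254]
scene lips [297, 261, 37, 24, 255] rect [0.7272 0.0445] [0.
[... 2651 characters left out ...]
, 36, 1271] rect [0.8562 0.3595] [0.1044 0.1498] 0.3 z [0.0142 0.0458 0.0492]
side oyster [262, 150, 26, 17, 304] rect [0.5802 0.3152] [0.0718 0.0699] 59.9 z [0.0194 0.0256 0.0316]
side oyster [209, 157, 32, 19, 374] rect [0.4451 0.323 ] [0.0791 0.0717] 31.5 z [0.0183 0.0256 0.0332]
side oyster [180, 182, 11, 11, 26] rect [0.3231 0.2705] [0.0077 0.0516] 20.4 z [0.0102 0.0116 0.0129]
side oyster [270, 241, 25, 22, 218] rect [ 0.4796 -0.0469] [0.0592 0.0501] 77.9 z [0.0293 0.0362 0.039 ]
side oyster [319, 350, 51, 44, 1215] rect [ 0.494  -0.3384] [0.0746 0.0819] 40.5 z [0.0104 0.0147 0.0219]
side oyster [233, 392, 21, 28, 72] rect [ 0.3123 -0.3499] [0.0112 0.0513] 14.5 z [0.0123 0.0164 0.0194]
```

Run:
```python
import cv2,numpy as np
a=cv2.resize(cv2.imread("pics/scene.png")[170:250,190:350],None,fx=4.9,fy=4.9,interpolation=2)[:300]
a=cv2.imread("pics/scene.png")[170:245,190:350]; b=cv2.imread("pics/side.png")[190:300,190:350]
cv2.imwrite("pics/crop.png",cv2.resize(np.vstack([a,b]),None,fx=3.2,fy=3.2,interpolation=2))
```

```text
(no output)
```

View pics/crop.png

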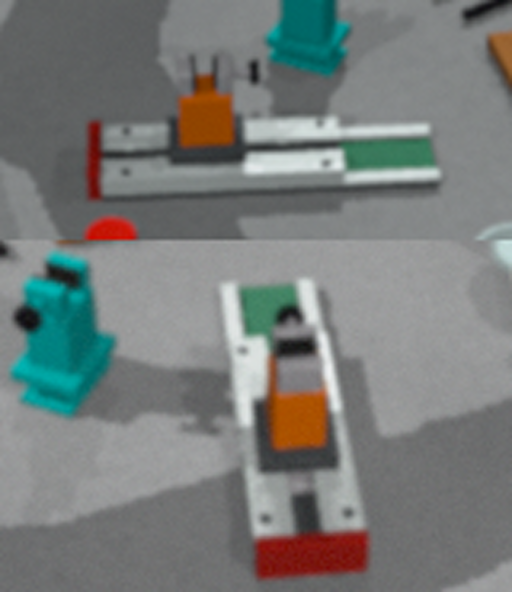

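The close crop confirms it: the orange clamp sits captive on the track, its knob towards the green end, and the turquoise one is free-standing. I'll fit the frames and plan the first approach.

```bash
cat >> h.py <<'E'
def sim(rows,p=None,q=None):
    s=status.sense(); p=np.array(s["ee_pos"] if p is None else p); Q=R.from_quat(s["orientation"] if q is None else q)
    for a in rows:
        p=p+Q.apply(np.array(a[:3])/1000); Q=Q*R.from_rotvec(np.radians(a[3:6]))
    return p,Q
def need(p,yaw,spec=""):
    """tool-frame shift (mm) to p, turn (deg about tool z) so tool y has world yaw (mod 180)"""
    s=status.sense(); Q=R.from_quat(s["orientation"]); v=Q.as_matrix()[:,1]; 
    t=(np.degrees(np.arctan2(v[1],v[0]))-yaw+90)%180-90
    tilt=Q.inv().apply(np.cross(Q.as_matrix()[:,2],[0,0,-1]))
    print(spec,"shift",(Q.inv().apply(np.array(p)-s["ee_pos"])*1000).round(1),"turn z",round(t,2),"tilt fix",np.degrees(tilt).round(2),"t",s["clock"],"F",s["contact_force"].round(1))
E
python3 - <<'E'
from h import *
from scipy.optimize import fsolve
print(np.array(imaging.get_calibration("wrist")["mount"]).round(3).tolist())
f=lambda v: (sim([[v[0],v[1],0,0,0,85.5/24]]*24)[0]-[0.485,-0.043,0])[:2]
print(fsolve(f,[-30,-8]))
u=np.array([np.cos(np.radians(77.2)),np.sin(np.radians(77.2))]); w=np.array([u[1],-u[0]])
for n in ("scene","side"):
    z=np.load(n+".npz"); im,d=z["im"],z["d"]; P=cloud((z["K"],float(z["k1"]),z["T"]),d); hsv=cv2.cvtColor(im,cv2.COLOR_RGB2HSV)
    H,S,V=[hsv[...,i].astype(int) for i in range(3)]
    for nm,m in (("or",(H>=5)&(H<=16)&(S>180)&(P[...,2]>.045)&(P[...,2]<.08)&(d>0)),("sad",(V<90)&(P[...,2]>.03)&(P[...,2]<.042))):
        m&=(np.hypot(P[...,0]-.483,P[...,1]+.043)<.06); q=P[m][:,:2]
        print(n,nm,m.sum(),"along",np.percentile(q@u,[2,98]).round(4),"across",np.percentile(q@w,[2,98]).round(4))
    for nm,m in (("green",(H>60)&(H<85)&(S>90)&(P[...,2]<.03)),("red",((H<4)|(H>175))&(S>150)&(P[...,2]<.06))):
        m&=(np.hypot(P[...,0]-.485,P[...,1])<.2); q=P[m][:,:2]
        print(n,nm,"along",np.percentile(q@u,[2,98]).round(4),"across",np.percentile(q@w,[2,98]).round(4))
E
```

```text
[[-0.0, -0.954, -0.298, 0.077], [1.0, -0.0, -0.0, 0.001], [0.0, -0.298, 0.954, -0.121], [0.0, 0.0, 0.0, 1.0]]
[-33.59322802  -5.46230193]
scene or 176 along [0.0461 0.0876] across [0.4951 0.5032]
scene sad 162 along [0.0374 0.0958] across [0.4607 0.512 ]
scene green along [0.1859 0.255 ] across [0.4604 0.4936]
scene red along [-0.0304 -0.0225] across [0.4548 0.5216]
side or 212 along [0.0414 0.0642] across [0.462  0.4957]
side sad 202 along [0.0321 0.0845] across [0.4533 0.5026]
side green along [0.2008 0.253 ] across [0.4578 0.495 ]
side red along [-0.0364 -0.0263] across [0.447  0.5126]
```

arm_command:
  moves:
    - [-33.6,-5.5,0,0,0,3.56,0]
    - [-33.6,-5.5,0,0,0,3.56,0]
    - [-33.6,-5.5,0,0,0,3.56,0]
    - [-33.6,-5.5,0,0,0,3.56,0]
    - [-33.6,-5.5,0,0,0,3.56,0]
    - [-33.6,-5.5,0,0,0,3.56,0]
    - [-33.6,-5.5,0,0,0,3.56,0]
    - [-33.6,-5.5,0,0,0,3.56,0]
    - [-33.6,-5.5,0,0,0,3.56,0]
    - [-33.6,-5.5,0,0,0,3.56,0]
    - [-33.6,-5.5,0,0,0,3.56,0]
    - [-33.6,-5.5,0,0,0,3.56,0]

```text
clock: 1.1
ee_pos: [0.4782, 0.3544, 0.2529]
orientation: [0.502, 0.865, -0.0, -0.0]
contact_force: [0.2, -0.2, 0.2]
grip_width: 0.0853
grasp_force: 0.0
```

arm_command:
  moves:
    - [-33.6,-5.5,0,0,0,3.56,0]
    - [-33.6,-5.5,0,0,0,3.56,0]
    - [-33.6,-5.5,0,0,0,3.56,0]
    - [-33.6,-5.5,0,0,0,3.56,0]
    - [-33.6,-5.5,0,0,0,3.56,0]
    - [-33.6,-5.5,0,0,0,3.56,0]
    - [-33.6,-5.5,0,0,0,3.56,0]
    - [-33.6,-5.5,0,0,0,3.56,0]
    - [-33.6,-5.5,0,0,0,3.56,0]
    - [-33.6,-5.5,0,0,0,3.56,0]
    - [-33.6,-5.5,0,0,0,3.56,0]
    - [-33.6,-5.5,0,0,0,3.56,0]

```text
clock: 2.1
ee_pos: [0.4843, -0.0447, 0.2532]
orientation: [0.782, 0.623, -0.0, 0.0]
contact_force: [0.7, -0.6, 0.1]
grip_width: 0.0856
grasp_force: 0.0
```

arm_command:
  moves:
    - [0,0,0,0,0,0,0]
    - [0,0,0,0,0,0,0]
    - [0,0,0,0,0,0,0]

```text
clock: 2.35
ee_pos: [0.4849, -0.0427, 0.2532]
orientation: [0.781, 0.624, 0.0, -0.0]
contact_force: [-0.2, 0.8, -0.5]
grip_width: 0.0853
grasp_force: 0.0
```

Run:
```python
from h import *
C=cam("wrist"); s=status.sense(); im,d=imaging.grab_frame("wrist"); save("w1",im); np.savez("w1",im=im,d=d,K=C[0],k1=C[1],T=C[2]); print(s["clock"],s["ee_pos"],s["orientation"])
```

```text
2.35 [ 0.48486891 -0.04267795  0.25318788] [ 7.81298481e-01  6.24157533e-01  5.40763864e-05 -2.32383774e-04]
```

View pics/w1.png

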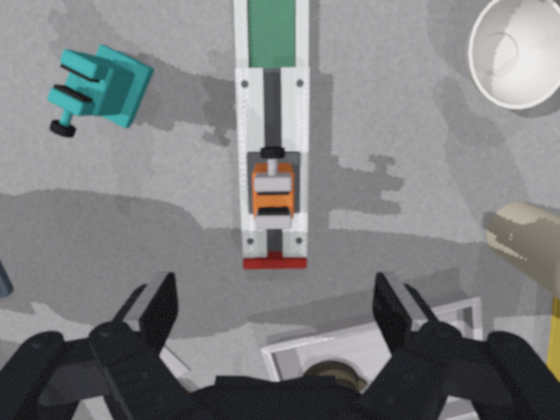

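The wrist view shows the clamp head-on: orange block at about (272,195), knob at (272,153), red stop at (275,263), lips ending at row 68 with green beyond. The turquoise look-alike is at (105,85).

```bash
cat > m.py <<'E'
from h import *
def meas(n):
    z=np.load(n+".npz"); im,d=z["im"],z["d"]; P=cloud((z["K"],float(z["k1"]),z["T"]),d); hsv=cv2.cvtColor(im,cv2.COLOR_RGB2HSV)
    H,S,V=[hsv[...,i].astype(int) for i in range(3)]; Z=P[...,2]
    def rep(nm,m):
        nn,l,st,ce=cv2.connectedComponentsWithStats((m&(d>0)).astype(np.uint8))
        for i in range(1,nn):
            if st[i,4]>150:
                q=P[l==i]; c,sz,a=cv2.minAreaRect(q[:,:2].astype(np.float32)); print(nm,st[i].tolist(),np.round(c,4),np.round(sz,4),round(a,1),"z",np.percentile(q[:,2],[5,50,95]).round(4))
    near=np.hypot(P[...,0]-.485,P[...,1])<.3
    rep("orange",near&(H>=4)&(H<=17)&(S>170)&(Z>.06)); rep("red",near&((H<4)|(H>175))&(S>150)&(Z<.06))
    rep("green",near&(H>60)&(H<88)&(S>90)&(Z<.03)); rep("lips",near&(Z>.017)&(Z<.028)&(V>140)&(S<60)); rep("saddle",near&(Z>.03)&(Z<.042)&(V<110)); rep("knob",near&(Z>.07)&(V<60)&(Z<.12)); rep("rim",(Z>.024)&(Z<.036)&(P[...,1]<-.17)&(P[...,1]>-.5)&(P[...,0]>.4))
if __name__=="__main__":
    import sys; meas(sys.argv[1])
E
python3 m.py w1
```

```text
orange [254, 193, 39, 17, 426] [ 0.4828 -0.0422] [0.0181 0.0336] 75.3 z [0.0873 0.0886 0.0899]
red [244, 252, 62, 16, 653] [ 0.4637 -0.1307] [0.0107 0.0681] 77.4 z [0.0156 0.0302 0.0317]
lips [474, 4, 76, 95, 1992] [0.7461 0.0371] [0.09   0.0756] 89.1 z [0.0176 0.022  0.027 ]
lips [281, 67, 28, 190, 3592] [ 0.5071 -0.0329] [0.1999 0.0273] 77.9 z [0.0218 0.0231 0.0243]
lips [235, 68, 31, 189, 3453] [ 0.4634 -0.0234] [0.1987 0.0274] 77.7 z [0.0219 0.0232 0.0244]
saddle [277, 151, 23, 61, 420] [ 0.4981 -0.0424] [0.0612 0.0218] 78.6 z [0.0373 0.0385 0.0399]
saddle [248, 152, 19, 60, 295] [ 0.4671 -0.0354] [0.0611 0.0179] 75.8 z [0.0373 0.0386 0.0398]
knob [55, 86, 37, 16, 193] [0.3471 0.0812] [0.003  0.0254] 48.8 z [0.092  0.1012 0.1046]
knob [51, 121, 24, 16, 233] [0.3277 0.0569] [0.0072 0.016 ] 47.7 z [0.0935 0.1013 0.1041]
knob [261, 146, 24, 12, 250] [ 0.4917 -0.001 ] [0.0074 0.0184] 77.3 z [0.0976 0.1076 0.11  ]
knob [259, 208, 29, 6, 169] [ 0.4814 -0.0481] [0.002  0.0233] 79.2 z [0.0984 0.1065 0.1102]
rim [430, 296, 53, 44, 827] [ 0.6641 -0.2619] [0.062  0.0676] 2.4 z [0.0272 0.0303 0.0315]
rim [260, 321, 119, 60, 1372] [ 0.494  -0.2635] [0.1467 0.06  ] 2.7 z [0.0282 0.0305 0.0316]
rim [439, 408, 38, 12, 274] [ 0.6622 -0.4264] [0.0147 0.0533] 89.7 z [0.0244 0.0295 0.0311]
```

```bash
python3 -c "
from h import *
need([.4825,-.041,.068],-12.3)"
```

```text
shift [  0.4  -2.7 185.2] turn z -0.38 tilt fix [-0.01 -0.02 -0.  ] t 2.4 F [ 1.   0.5 -0.6]
```

arm_command:
  moves:
    - [0.4,-2.7,30,0,0,-0.4,0]
    - [0,0,30,0,0,0,0]
    - [0,0,30,0,0,0,0]
    - [0,0,30,0,0,0,0]
    - [0,0,25,0,0,0,0]
    - [0,0,20,0,0,0,0]
    - [0,0,12,0,0,0,0]
    - [0,0,8,0,0,0,0]
    - [0,0,0,0,0,0,0]
    - [0,0,0,0,0,0,0]
  newtons: 40

```text
clock: 3.23
ee_pos: [0.4825, -0.0416, 0.0683]
orientation: [0.779, 0.627, -0.0, -0.0]
contact_force: [1.1, 0.1, -0.2]
grip_width: 0.0856
grasp_force: 0.0
```

arm_command:
  moves:
    - [0,0,0,0,0,0,90]
    - [0,0,0,0,0,0,110]
    - [0,0,0,0,0,0,125]
    - [0,0,0,0,0,0,135]
    - [0,0,0,0,0,0,150]
    - [0,0,0,0,0,0,170]
    - [0,0,0,0,0,0,200]
    - [0,0,0,0,0,0,200]
    - [0,0,0,0,0,0,200]
    - [0,0,0,0,0,0,200]
    - [0,0,0,0,0,0,200]
  newtons: 40

```text
clock: 4.15
ee_pos: [0.4826, -0.0421, 0.0689]
orientation: [0.779, 0.627, 0.001, 0.0]
contact_force: [-0.4, -0.4, 6.6]
grip_width: 0.0358
grasp_force: 39.1
```

```bash
python3 -c "
from h import *
print(status.sense()['grip_width'],status.sense()['grasp_force'],status.sense()['moment'])
u=np.array([.213,.977,0]);
need(np.array([.48525,-.02815,.068])+u*.141,-12.3)"
```

```text
0.03582631448162326 39.0824818611145 [0.05424368 0.14365202 0.0418785 ]
 shift [155.2  -0.7   1. ] turn z -0.09 tilt fix [ 0.06 -0.03 -0.  ] t 4.15 F [-0.4 -0.4  6.6]
```

arm_command:
  moves:
    - [2,0,-0.7,0,0,0,200]
    - [8,0,-0.3,0,0,0,200]
    - [14,0,0,0,0,0,200]
    - [16,0,0,0,0,0,200]
    - [16,0,0,0,0,0,200]
    - [16,-0.1,0,0,0,0,200]
    - [16,-0.1,0,0,0,0,200]

```text
clock: 4.73
ee_pos: [0.5008, 0.0455, 0.0691]
orientation: [0.779, 0.627, -0.0, -0.0]
contact_force: [0.3, 0.2, -3.8]
grip_width: 0.0357
grasp_force: 39.9
```

```bash
python3 -c "
from h import *
print(status.sense()['grip_width'],status.sense()['grasp_force'],status.sense()['moment'])
u=np.array([.213,.977,0]);
need(np.array([.48525,-.02815,.069])+u*.141,-12.3)"
```

```text
0.03571631105652259 39.939706921577454 [ 0.08295538 -0.01985726 -0.01266504]
 shift [65.8  0.4  0.1] turn z -0.06 tilt fix [-0.04 -0.   -0.  ] t 4.7333 F [ 0.3  0.2 -3.8]
```

Sliding freely, with the weight carried and no side load.

arm_command:
  moves:
    - [14,0,0,0,0,0,200]
    - [14,0,0,0,0,0,200]
    - [14,0,0,0,0,0,200]
    - [12,0,0,0,0,0,200]
    - [8,0,0,0,0,0,200]
    - [2,0,0,0,0,0,200]
    - [0,0,0,0,0,0,200]
    - [0,0,0,0,0,0,200]

```text
clock: 5.4
ee_pos: [0.5145, 0.1057, 0.0693]
orientation: [0.779, 0.626, -0.0, 0.0]
contact_force: [-1.3, -0.6, -3.9]
grip_width: 0.0357
grasp_force: 40.0
```

Run:
```python
from h import *
C=cam("wrist"); im,d=imaging.grab_frame("wrist"); im2,_=imaging.grab_frame("scene")
need([.48525+.213*.141,-.02815+.977*.141,.069],-12.3)
cv2.imwrite("pics/s2.png",np.hstack([im,cv2.resize(im2[160:265,200:340],(560,420))])[:,:,::-1][:, 160:960])
```

```text
shift [ 4.4 -0.2  0.3] turn z -0.17 tilt fix [-0.    0.03 -0.  ] t 5.5 F [ 0.3  0.2 -3.4]
```

View pics/s2.png

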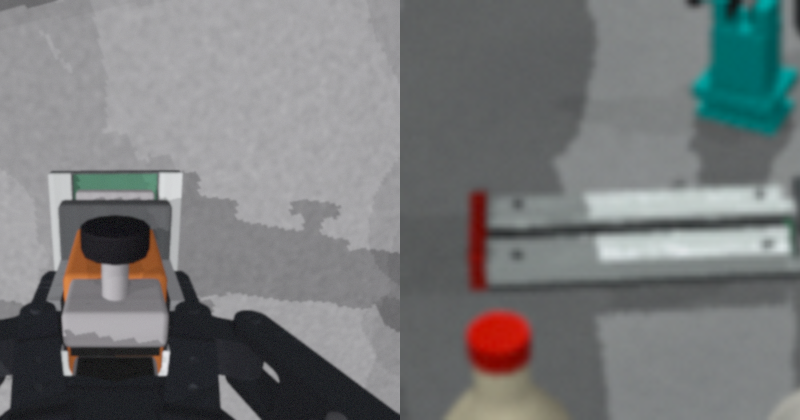

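Foot is past the lips, with a strip of green visible ahead of it at (115,182). I'll go a bit further for margin, then lift gently.

arm_command:
  moves:
    - [2,0,0,0,0,0,200]
    - [1.5,0,0,0,0,0,200]
    - [0,0,0,0,0,0,200]
    - [0,0,-2,0,0,0,200]
    - [0,0,-3,0,0,0,200]
    - [0,0,-3,0,0,0,200]

```text
clock: 6.0
ee_pos: [0.5154, 0.1097, 0.0776]
orientation: [0.779, 0.627, -0.0, 0.0]
contact_force: [0.2, 0.5, -3.4]
grip_width: 0.0354
grasp_force: 40.0
```

Run:
```python
from h import *
s=status.sense(); print(s["ee_pos"],s["contact_force"],s["moment"],s["grip_width"])
for n in ("scene","side"):
    z=np.load(n+".npz"); im,d=z["im"],z["d"]; P=cloud((z["K"],float(z["k1"]),z["T"]),d)
    m=(d>0)&(P[...,2]>.06)&(P[...,2]<.2)&(P[...,0]>.6)&(P[...,0]<.85)&(P[...,1]<-.05)&(P[...,1]>-.3)
    q=P[m]; print(n,m.sum(),np.percentile(q,[2,50,98],axis=0).round(3).tolist())
from scipy.optimize import fsolve
f=lambda v: (sim([[v[0],v[1],0,0,0,-14.6/14]]*14)[0]-[0.6257,-0.334,0])[:2]
print(fsolve(f,[-30,5]))
```

```text
[0.51540838 0.10965281 0.07757626] [ 0.15568877  0.51628546 -3.38033029] [-0.04385114 -0.00436704 -0.01076533] 0.03543025426448785
scene 1646 [[0.746, -0.287, 0.063], [0.776, -0.172, 0.122], [0.822, -0.137, 0.191]]
side 1884 [[0.717, -0.286, 0.062], [0.739, -0.184, 0.12], [0.83, -0.151, 0.19]]
[-30.84907868  10.97174721]
```

Lifted out freely. Next: raise it and carry it over to the tray.

arm_command:
  moves:
    - [0,0,-10,0,0,0,200]
    - [0,0,-20,0,0,0,200]
    - [0,0,-25,0,0,0,200]
    - [0,0,-20,0,0,0,200]
    - [0,0,-7,0,0,0,200]

```text
clock: 6.42
ee_pos: [0.5166, 0.1096, 0.1626]
orientation: [0.779, 0.626, 0.002, 0.001]
contact_force: [0.3, 0.8, -2.5]
grip_width: 0.0357
grasp_force: 40.6
```

arm_command:
  moves:
    - [-15.4,5.5,0,0,0,-0.52,200]
    - [-15.4,5.5,0,0,0,-0.52,200]
    - [-30.8,11,0,0,0,-1.04,200]
    - [-30.8,11,0,0,0,-1.04,200]
    - [-30.8,11,0,0,0,-1.04,200]
    - [-30.8,11,0,0,0,-1.04,200]
    - [-30.8,11,0,0,0,-1.04,200]
    - [-30.8,11,0,0,0,-1.04,200]
    - [-30.8,11,0,0,0,-1.04,200]
    - [-30.8,11,0,0,0,-1.04,200]
    - [-30.8,11,0,0,0,-1.04,200]
    - [-30.8,11,0,0,0,-1.04,200]

```text
clock: 7.42
ee_pos: [0.5929, -0.2424, 0.159]
orientation: [0.713, 0.701, -0.0, -0.0]
contact_force: [0.2, 0.2, -2.7]
grip_width: 0.0355
grasp_force: 40.4
```

arm_command:
  moves:
    - [-30.8,11,0,0,0,-1.04,200]
    - [-30.8,11,0,0,0,-1.04,200]
    - [-15.4,5.5,0,0,0,-0.52,200]
    - [-15.4,5.5,0,0,0,-0.52,200]
    - [0,0,0,0,0,0,200]
    - [0,0,0,0,0,0,200]
    - [0,0,0,0,0,0,200]

```text
clock: 8.0
ee_pos: [0.626, -0.3322, 0.1587]
orientation: [0.694, 0.72, 0.0, -0.001]
contact_force: [0.7, 0.6, -3.4]
grip_width: 0.0359
grasp_force: 40.6
```

Run:
```python
from h import *
need([.6257,-.334,.066],2.3)
a,_=imaging.grab_frame("scene"); b,_=imaging.grab_frame("side")
f=lambda x:cv2.resize(x,(400,400),interpolation=2)
save("s3",np.hstack([f(a[170:320,70:220]),f(b[230:420,270:460])]))
```

```text
shift [-1.9 -0.3 92.7] turn z -0.12 tilt fix [-0.05 -0.07  0.  ] t 8.0 F [ 0.7  0.6 -3.4]
```

View pics/s3.png

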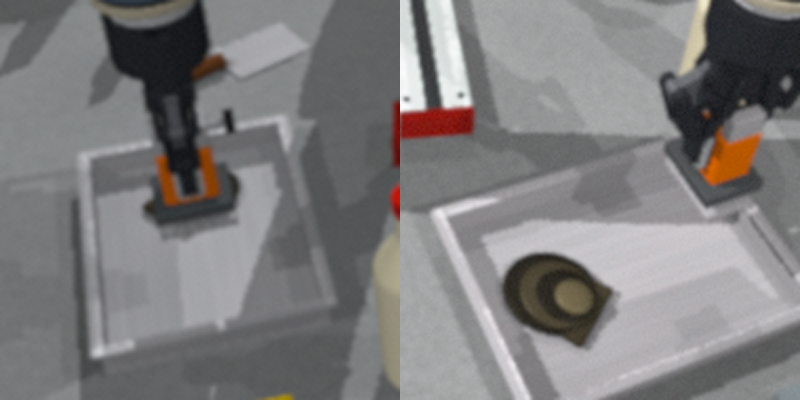

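The clamp hangs upright over the free half, with the oyster well clear to its left in the side view, at about (560,295). Lowering should make contact at TCP z ≈ 0.067.

arm_command:
  moves:
    - [-2,0,10,0,0,0,200]
    - [0,0,18,0,0,0,200]
    - [0,0,20,0,0,0,200]
    - [0,0,18,0,0,0,200]
    - [0,0,12,0,0,0,200]
    - [0,0,6,0,0,0,200]
    - [0,0,3,0,0,0,200]
    - [0,0,1,0,0,0,200]
    - [0,0,0,0,0,0,200]
    - [0,0,0,0,0,0,200]

```text
clock: 8.93
ee_pos: [0.627, -0.3356, 0.0723]
orientation: [0.694, 0.72, 0.0, 0.001]
contact_force: [-0.4, -0.7, -3.4]
grip_width: 0.0355
grasp_force: 40.7
```

arm_command:
  moves:
    - [0,0,1,0,0,0,200]
    - [0,0,1,0,0,0,200]
    - [0,0,1,0,0,0,200]
    - [0,0,0,0,0,0,200]
    - [0,0,0,0,0,0,200]

```text
clock: 9.35
ee_pos: [0.6264, -0.3352, 0.0683]
orientation: [0.694, 0.72, -0.0, -0.0]
contact_force: [-0.3, -0.3, -3.2]
grip_width: 0.0354
grasp_force: 40.7
```

arm_command:
  moves:
    - [0,0,0.6,0,0,0,200]
    - [0,0,0.6,0,0,0,200]
    - [0,0,0,0,0,0,200]
    - [0,0,0,0,0,0,200]

```text
clock: 9.68
ee_pos: [0.6265, -0.3352, 0.0671]
orientation: [0.694, 0.72, -0.0, 0.0]
contact_force: [0.2, 0.2, -2.3]
grip_width: 0.0353
grasp_force: 40.8
```

arm_command:
  moves:
    - [0,0,0.5,0,0,0,200]
    - [0,0,0.3,0,0,0,200]
    - [0,0,0,0,0,0,200]
    - [0,0,0,0,0,0,200]

```text
clock: 10.02
ee_pos: [0.6265, -0.3353, 0.067]
orientation: [0.694, 0.72, 0.0, 0.0]
contact_force: [-2.8, 2.5, 5.4]
grip_width: 0.0357
grasp_force: 41.7
```

It's standing on the tray floor (force turned to +5 N). Releasing slowly, then up.

arm_command:
  moves:
    - [0,0,0,0,0,0,140]
    - [0,0,0,0,0,0,130]
    - [0,0,0,0,0,0,115]
    - [0,0,0,0,0,0,90]
    - [0,0,0,0,0,0,60]
    - [0,0,0,0,0,0,40]
    - [0,0,0,0,0,0,20]
    - [0,0,0,0,0,0,20]
    - [0,0,0,0,0,0,20]
  newtons: 20

```text
clock: 10.77
ee_pos: [0.6265, -0.3352, 0.0663]
orientation: [0.694, 0.72, -0.0, 0.0]
contact_force: [-0.4, -0.5, 0.5]
grip_width: 0.079
grasp_force: 0.0
```

arm_command:
  moves:
    - [0,0,-5,0,0,0,20]
    - [0,0,-15,0,0,0,20]
    - [0,0,-25,0,0,0,20]
    - [0,0,-30,0,0,0,20]
    - [0,0,-30,0,0,0,20]
    - [0,0,-30,0,0,0,20]
    - [0,-20,-25,0,0,0,20]
    - [0,-25,-10,0,0,0,20]
    - [0,-25,0,0,0,0,20]
    - [0,-10,0,0,0,0,20]
    - [0,0,0,0,0,0,20]
    - [0,0,0,0,0,0,20]

```text
clock: 11.77
ee_pos: [0.5468, -0.3381, 0.2367]
orientation: [0.694, 0.72, 0.0, 0.0]
contact_force: [0.8, 0.4, -0.3]
grip_width: 0.0784
grasp_force: 0.0
```

Run:
```python
from h import *
s=status.sense(); print(s["clock"],s["ee_pos"],s["contact_force"])
a,_=imaging.grab_frame("scene"); b,_=imaging.grab_frame("side")
f=lambda x:cv2.resize(x,(400,400),interpolation=2)
save("s4",np.hstack([f(a[150:350,70:270]),f(b[200:420,260:480])]))
```

```text
11.7667 [ 0.54679017 -0.33811207  0.2367414 ] [ 0.81129822  0.43311992 -0.27992956]
```

View pics/s4.png

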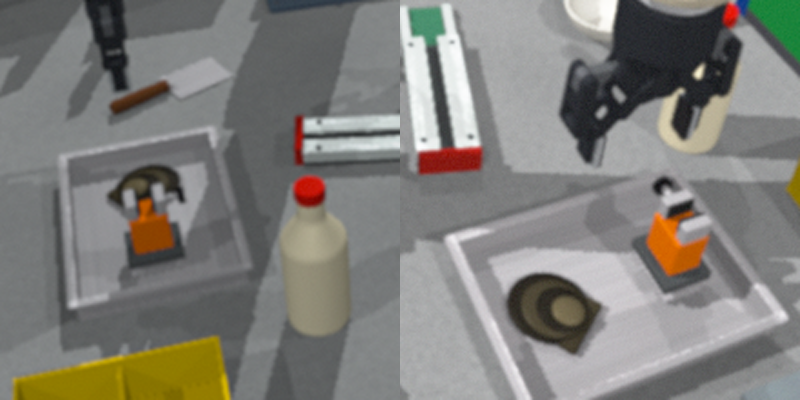

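The clamp stands upright on its foot in the free half of the tray: (152,235) on the left, (675,245) on the right. The oyster and bottle haven't moved, and the gripper is clear.

```bash
python3 -c "
from plant import r
print(r.hand_in())"
```

```text
the job is handed in; nothing more can be done
None
```

The orange clamp was slid along the track to the green end, lifted off there, lowered until its foot touched the tray floor and released; it stands upright in the free half beside the oyster, and the job is handed in at about 12 s.

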